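# Weigh a tub of washing tablets on the counter scale

## Robot

A 7-joint arm with a two-finger parallel gripper is mounted at the origin on the work surface. World frame = base frame: x ahead of the robot, y to its left, z up, the work surface at z = 0. Lengths are in m, angles in rad, forces in N, time in s.
With the tool pointing down it reaches from about 0.425 to 0.925 m from the base axis. Payload 6.8 kg.
Tool frame: the origin (TCP) lies on the front face of the gripper's body, between the roots of the fingers; the fingertips stand 73 mm ahead of it and the grasp point (between the pads) lies 54 mm ahead of it (env.nose_length is the distance from the TCP to the fingertips, in m); z points along the fingers, y is the line along which they close (so a half turn about z gives the same grasp; the last joint's range is limited). The gripper opens to 85 mm and grips with 20 to 120 N. Pads are 22 mm wide; open, the fingers measure 114 mm over their backs; the gripper's body (76 mm by 85 mm) begins 54 mm behind the grasp point. The pads swing forward as they close: fully open they stand 13 mm farther back than shut.
Start: joints at [-1.415, 0.477, 0.022, 1.555, -0.011, 1.109, -0.083], TCP at [0.176, 0.652, 0.304] pointing down, gripper open.
Joint ranges: [-2.96, 2.96], [-0.34, 2.1], [-1.41, 1.46], [0.24, 2.44], [-1.37, 4.51], [0.17, 1.92], [-2.96, 2.96]. Speed limits (rad/s): [2.39, 2.39, 3.14, 3.14, 3.14, 3.14, 3.14].

## Interface

Orientations are given as a unit quaternion [w, x, y, z].
In Python, from cell import env, kin, camera, calibration, job gives the robot as it stands. The module is installed in compiled form; this text tells all that it offers. Calls block until the motion is done:
- env.reach(position, orientation): joint-space move of the TCP to a pose.
- env.movel(position, velocity=0.15, rot=None, stop_force=None): straight line of the TCP; rot=None keeps the orientation; velocity is the mean speed in m/s. With stop_force (N) it stops when the force on the tool has changed by that much, and returns True; else False.
- env.goto_joints(angles): joint-space move.
- env.grip(opening, f_grip=None): finger opening in m; f_grip is the grip in N (None keeps the last); returns when the fingers have stopped.
- env.dwell(seconds).
- kin.inverse_kinematics(position, orientation): joint angles nearest the present ones, or None.
- env.get_state(): the state.
- camera(name): name is "side" or "top"; returns (picture, depth): 420x560x3 uint8, blue, green, red; 420x560 float32, m along the optical axis (not along the pixel's ray), 0 where there is no reading.
- calibration(name): a dict with "fx", "fy", "cx", "cy" (pixels), "k1" (the pictures are not rectified: a ray, as slopes to the right and down, at radius r is drawn at 1 + k1 r^2 times it, then the intrinsics apply), "rvec" (rotation vector, rad) and "tvec" (3), from world to camera coordinates, as OpenCV has them. Camera axes: x right, y down, z forward; pixel columns grow to the right and rows downward; lengths in m; the calibration is good to about 2 mm. A picture is of the moment at which its call begins. calibration takes no time and is no camera call.
A pose or a line that the arm cannot do raises env.PlanningError and nothing moves.
- job.job_done(): hands the job in; it is judged then, once.
The state is a dict: "time": time; "qpos": joint angles; "joint_velocities": joint speeds; "joint_torque": joint torques, N m; "tcp_pos": TCP position; "orientation": TCP orientation; "force": force on the tool from outside, world axes, zero at the start; "torque": the same for the moment, N m; "opening": finger opening in m; "gripper_force": force on a finger pad.
Only numpy, scipy, OpenCV 4.12 (cv2) and the standard library are available. Lean on these libraries where they do the work, as an engineer would, in place of code of your own. Each camera call takes 0.05 s, during which the arm holds its last target. There are 200 camera calls.

## Task

Put the tub with the orange lid on the counter scale to be weighed: it must sit square and flat on the steel platter, down between the rolled front edge and the back rail, with no edge overhanging or riding up. The platter slides on runners and may have been left forward or back, so feel for its rail, and be gentle: lean on the scale only lightly, for its load cell is delicate. Then let go, and leave everything else on the counter alone.

Things in the scene. Friction and masses are not known exactly. Their poses are not given: they have to be found in the camera images.
- tub_grip (a point): tub with orange lid and yellow sleeve, 0.4 to 0.65 kg, 116 deep (its x) x 138 wide (its y), lid top 62 above its flat underside. Point: centre of the lid's bridge handle, 90 above the underside, over the middle. Handle bar runs along x: 24 thick (y), 80 long, from 80 to 100 up, 18 mm open under it. x, y: the tub's axes, z up; either way round will do on the scale
- scale: fixed bench scale, 235 x 160; origin: centre of its foot, under the platter's middle when that is central; +x to the back, console on the -x side, lower. Steel platter: flat 64 above origin (sinks 0.25 mm per N), 148 wide, centred in y; front bead 3 high, back rail 48 high, 120.5 clear between. It stays where left on its runners, up to 18 mm forward or back, not measured; 20 N will not move it
- other_tub: bystander: the same tub with a blue lid and green sleeve; origin: centre of its underside
- softener: bystander: white bottle with blue label and cap, 72 across, 200 tall; origin: centre of its underside
- stain_jar: bystander: white jar with red lid, 72 across, 85 tall; origin: centre of its underside
- dose_cup: bystander: blue dosing cup, 64 across, 55 tall; origin: centre of its underside
- peg_bowl: bystander: white ceramic bowl, 120 across, 50 tall; origin: centre of its underside
- sprayer: bystander: green spray bottle with white head, 68 across, 184 tall; origin: centre of its underside
- brush: bystander: scrubbing brush with wooden back, 135 x 45 x 31; origin: centre of its underside

How it is judged:
By the outcome, as a careful person would: the job done as asked, in the order asked, and still so for the second after the job is handed in, with the robot touching nothing.
It also fails if it takes over 48 s, if anything falls off the work surface, if the arm or the gripper's body presses on something with over 40 N, if the wrist force passes 120 N, or if a joint passes its speed limit or range.

## Working session

There is one attempt and no reset: what is moved stays moved. The work goes in short steps, each a Python script; the robot and the scene stay as the last script left them, time stands still between calls to the robot, and variables do not carry over. Pictures are saved under pics/ and viewed, at most 10 in all, crops included, and the job is handed in when it is done.

```bash
mkdir -p pics; cat > h.py <<'E'
import numpy as np, cv2
from cell import env, kin, camera, calibration, job
def cloud(name):
    im,d=camera(name); c=calibration(name)
    h,w=d.shape; u,v=np.meshgrid(np.arange(w),np.arange(h))
    xd=(u-c["cx"])/c["fx"]; yd=(v-c["cy"])/c["fy"]; x,y=xd.copy(),yd.copy()
    for _ in range(15):
        s=1+c["k1"]*(x*x+y*y); x,y=xd/s,yd/s
    P=np.stack([x*d,y*d,d],-1); R=cv2.Rodrigues(np.array(c["rvec"],float))[0]
    W=(P-np.array(c["tvec"]).ravel())@R; W[d==0]=np.nan
    return im,d,W
E
python3 - <<'E'
from h import *
for n in("top","side"):
    im,d,W=cloud(n); cv2.imwrite(f"pics/{n}0.png",im); np.save(f"pics/{n}0.npy",W); c=calibration(n)
    R=cv2.Rodrigues(np.array(c["rvec"],float))[0]; print(n,c["fx"],-R.T@np.array(c["tvec"]).ravel(),R[2])
s=env.get_state();print(s["time"],s["orientation"],s["force"],s["opening"])
E
```

```text
top 465.0902445508573 [ 0.3613694  -0.09228851  1.3407756 ] [ 0.13180777 -0.00346674 -0.99126923]
side 401.5867013275166 [ 0.19034538 -0.75093604  0.72583367] [ 0.36593709  0.6676013  -0.64838149]
0.1 [-4.36797494e-05  1.31513479e-01  9.91314015e-01 -8.52026581e-04] [0.47907486 0.48898114 0.66752025] 0.08539359393750298
```

View pics/top0.png

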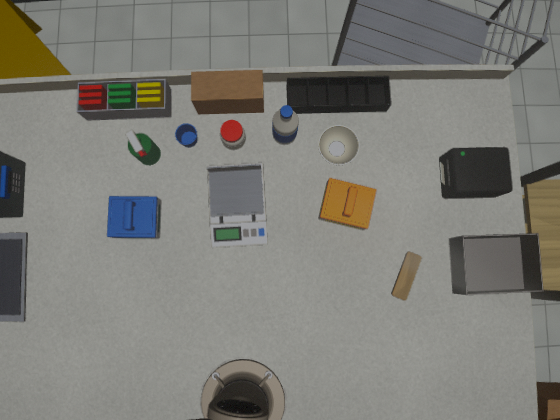

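View pics/side0.png

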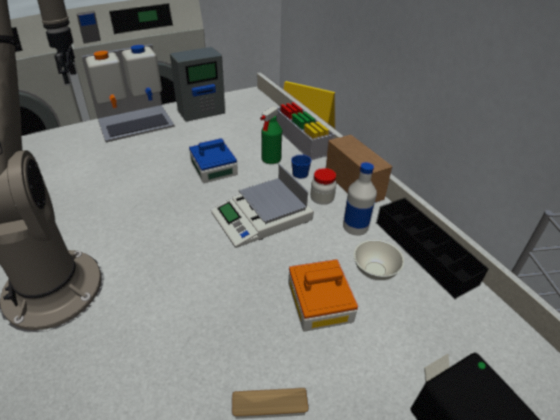

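The orange tub is at top px (349,203), turned a bit. The scale is at (237,205), nearly square to the image, with its console to the bottom and the platter at (236,190). The side view agrees: tub at (322,292), scale at (265,205), rail standing at (293,185).

```bash
python3 - <<'E'
from h import *
for n in("top","side"):
    W=np.load(f"pics/{n}0.npy"); im=cv2.imread(f"pics/{n}0.png"); hsv=cv2.cvtColor(im,cv2.COLOR_BGR2HSV)
    m=(hsv[...,0]>5)&(hsv[...,0]<20)&(hsv[...,1]>200)&(hsv[...,2]>100)
    P=W[m&np.isfinite(W[...,2])]; P=P[(abs(P[:,1]+.3)<.35)&(P[:,0]>.2)&(P[:,0]<.75)]
    print(n,"tub z pct",np.percentile(P[:,2],[1,25,50,75,99]).round(4))
    for lo,hi in((.054,.072),(.092,.11)):
        Q=P[(P[:,2]>lo)&(P[:,2]<hi)]
        if len(Q)<8: continue
        r=cv2.minAreaRect(Q[:,:2].astype(np.float32)*1000); print(lo,len(Q),"med z",np.median(Q[:,2]).round(4),"rect",np.round(r[0],1),np.round(r[1],1),round(r[2],1))
W=np.load("pics/top0.npy")
for (u,v) in[(215,175),(236,175),(258,172),(215,210),(236,195),(262,208),(236,165),(236,168),(225,235),(255,235),(100,300),(240,300)]: print("top",u,v,W[v,u].round(4))
W=np.load("pics/side0.npy")
for (u,v) in[(270,200),(250,195),(290,205),(293,185),(288,175),(300,190),(150,250),(232,215)]: print("side",u,v,W[v,u].round(4))
for n,(a,b,c,d),k in(("top",(200,150,280,255),7),("side",(205,155,325,250),5)):
    im=cv2.imread(f"pics/{n}0.png")[b:d,a:c]; cv2.imwrite(f"pics/{n}crop.png",cv2.resize(im,None,fx=k,fy=k,interpolation=cv2.INTER_CUBIC)[:600])
E
```

```text
top tub z pct [0.0605 0.0607 0.0609 0.0611 0.0613]
side tub z pct [0.0542 0.0595 0.0609 0.0626 0.1005]
0.054 2046 med z 0.0604 rect [ 542.5 -313.5] [135.8 112.8] 75.2
0.092 375 med z 0.0984 rect [ 543.1 -312.6] [24.6 77.5] 75.4
top 215 175 [0.6296 0.0595 0.0611]
top 236 175 [6.274e-01 4.000e-04 6.350e-02]
top 258 172 [ 0.6345 -0.0614  0.0622]
top 215 210 [0.5305 0.0606 0.0616]
top 236 195 [0.5704 0.0012 0.0651]
top 262 208 [ 0.532  -0.0702  0.0649]
top 236 165 [0.6603 0.0012 0.0449]
top 236 168 [ 0.641  -0.002   0.0922]
top 225 235 [0.4622 0.0363 0.0354]
top 255 235 [ 0.4603 -0.0479  0.0315]
top 100 300 [0.2865 0.4036 0.0027]
top 240 300 [ 0.2783  0.0004 -0.0028]
side 270 200 [nan nan nan]
side 250 195 [0.535  0.0346 0.065 ]
side 290 205 [ 0.6113 -0.0496  0.0643]
side 293 185 [ 0.6435 -0.006   0.0901]
side 288 175 [0.6439 0.0235 0.1041]
side 300 190 [ 0.6436 -0.0423  0.0979]
side 150 250 [ 0.2465  0.0201 -0.0025]
side 232 215 [0.4724 0.0145 0.0334]
```

View pics/topcrop.png

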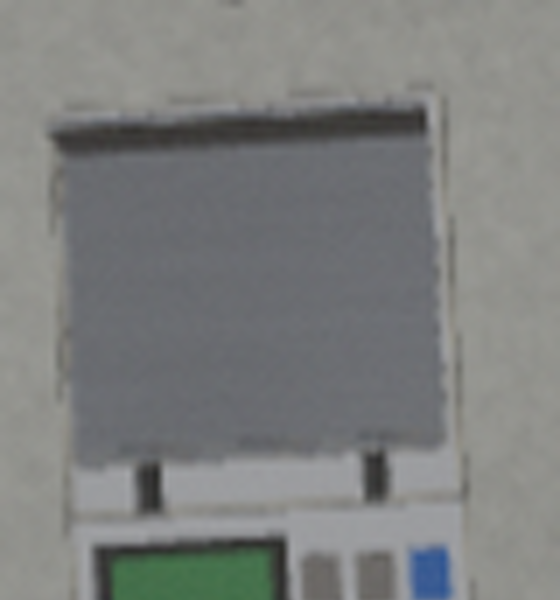

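View pics/sidecrop.png

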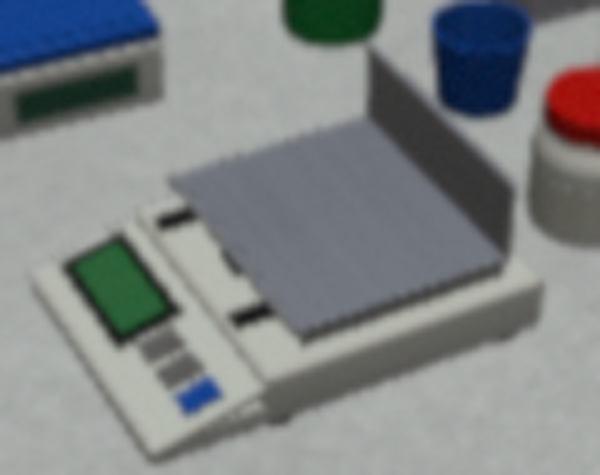

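```bash
python3 - <<'E'
from h import *
from scipy.spatial.transform import Rotation as Ro
def line(P,ax): # robust fit P[ax]=a+b*P[1-ax]
    k=np.ones(len(P),bool)
    for _ in range(6):
        b,a=np.polyfit(P[k,1-ax],P[k,ax],1); r=P[:,ax]-a-b*P[:,1-ax]; k=abs(r)<max(2*np.median(abs(r[k])),.0015)
    return a,b,k.sum(),r[k].std()
for n in("top","side"):
    W=np.load(f"pics/{n}0.npy").reshape(-1,3); im=cv2.imread(f"pics/{n}0.png").reshape(-1,3)
    hsv=cv2.cvtColor(im[None],cv2.COLOR_BGR2HSV)[0]
    near=(abs(W[:,1])<.11)&(W[:,0]>.4)&(W[:,0]<.69)
    R=W[near&(W[:,2]>.072)&(W[:,2]<.108)&(hsv[:,2]<115)&(W[:,0]>.6)]; print(n,"rail",len(R),np.round(line(R,0),4), "y",R[:,1].min().round(4),R[:,1].max().round(4))
    t=near&(W[:,2]>.055)&(W[:,2]<.07)
    pl=t&(hsv[:,1]>15)&(hsv[:,2]<150)&(W[:,0]<.642); Q=W[pl]
    print(" platter z",np.median(Q[:,2]).round(4),cv2.minAreaRect(Q[:,:2].astype(np.float32)*1000))
    # side edges: extreme y per x-bin; front edge: min x per y-bin
    E=lambda v,w,f:np.array([[c+.0025,f(w[(v>=c)&(v<c+.005)])] for c in np.arange(np.percentile(v,6),np.percentile(v,92),.005) if ((v>=c)&(v<c+.005)).sum()>5])
    for nm,f in(("yR",np.min),("yL",np.max)):
        e=E(Q[:,0],Q[:,1],f); print(" ",nm,np.round(line(e,1),4))
    e=E(Q[:,1],Q[:,0],np.min); print("  xfront",np.round(line(e[:,::-1],0),4))
    near=(abs(W[:,0]-.54)<.1)&(abs(W[:,1]+.313)<.1)
    H=W[near&(W[:,2]>.094)&(W[:,2]<.106)]
    if len(H)>20:
        c=H[:,:2]; s=np.linalg.svd(c-c.mean(0))[2][0]; print(" handle",c.mean(0).round(4),np.degrees(np.arctan2(s[1],s[0])),cv2.minAreaRect(c.astype(np.float32)*1000))
    L=W[near&(W[:,2]>.056)&(W[:,2]<.068)&(hsv[:,0]<20)&(hsv[:,1]>150)]; print(" lid",cv2.minAreaRect(L[:,:2].astype(np.float32)*1000))
    # blob height check
    print(" counter z near tub",np.nanmedian(W[(abs(W[:,0]-.43)<.03)&(abs(W[:,1]+.2)<.1),2]))
for q in ([.543,-.3125,.3],[.58,0,.3]): print(kin.inverse_kinematics(q,[0,0,1,0]))
print(Ro.from_quat(env.get_state()["orientation"],scalar_first=True).as_matrix().round(3))
E
```

```text
top rail 161 [ 6.405e-01 -2.930e-02  1.530e+02  5.000e-04] y -0.0682 0.0769
 platter z 0.063 ((575.8717041015625, 2.2940216064453125), (127.34833526611328, 147.8365478515625), 5.417092323303223)
  yR [-3.32e-02 -5.59e-02  1.60e+01  2.90e-03]
  yL [4.74e-02 4.23e-02 1.60e+01 8.00e-04]
  xfront [ 5.243e-01 -3.060e-02  1.200e+01  6.000e-04]
 handle [ 0.5407 -0.3104] 164.39880727858173 ((541.0347900390625, -310.76507568359375), (23.94736099243164, 79.16160583496094), 74.89283752441406)
 lid ((540.79736328125, -309.3919677734375), (135.31385803222656, 115.46653747558594), 74.4487533569336)
 counter z near tub -0.0007732365608979534
side rail 330 [ 6.444e-01 -3.120e-02  2.920e+02  7.000e-04] y -0.0743 0.0749
 platter z 0.0631 ((573.5729370117188, -0.784423828125), (136.47061157226562, 147.65342712402344), 0.03412588685750961)
  yR [-8.96e-02  2.97e-02  1.80e+01  8.00e-04]
  yL [6.08e-02 1.57e-02 1.70e+01 8.00e-04]
  xfront [ 5.193e-01 -2.550e-02  1.700e+01  5.000e-04]
 handle [ 0.5422 -0.3138] 164.4795994589335 ((543.85009765625, -312.5649719238281), (24.24681282043457, 78.523681640625), 74.45005798339844)
 lid ((542.62109375, -312.5188903808594), (137.7738494873047, 113.61580657958984), 75.22396850585938)
 counter z near tub -0.0012048195045993974
[-0.32077657  0.65939036  1.14087325  1.73010536 -0.64522569  1.18370782
  2.57196537]
[-0.55894333  0.3611979   0.579321    1.82287301 -0.22843402  1.02428621
  1.68128426]
[[-0.965  0.261 -0.   ]
 [ 0.261  0.965 -0.002]
 [-0.    -0.002 -1.   ]]
```

```bash
cat >> h.py <<'E'
from scipy.spatial.transform import Rotation as Ro
def down(deg,flip=0): # tool x along -(heading deg) , y across, z down
    a=np.radians(deg+180*flip); x=np.array([-np.cos(a),-np.sin(a),0]); z=np.array([0,0,-1.]); y=np.cross(z,x)
    return Ro.from_matrix(np.stack([x,y,z],1)).as_quat(scalar_first=True)
TH=-15.6; YAW=1.73
E
python3 - <<'E'
from h import *
for f in(0,1):
    for p,a in(([.5415,-.312,.36],TH),([.5415,-.312,.146],TH),([.58,0,.36],YAW),([.58,0,.21],YAW)):
        q=kin.inverse_kinematics(p,down(a,f)); print(f,p,None if q is None else q.round(2))
E
```

```text
0 [0.5415, -0.312, 0.36] [-0.29  0.52  1.05  1.66 -0.48  1.24  2.16]
0 [0.5415, -0.312, 0.146] [-0.07  0.69  0.71  1.84 -0.59  0.84  2.23]
0 [0.58, 0, 0.36] [-0.61  0.31  0.64  1.75 -0.2   1.15  1.69]
0 [0.58, 0, 0.21] [-0.46  0.46  0.46  1.9  -0.27  0.84  1.74]
1 [0.5415, -0.312, 0.36] [-0.3   0.53  1.07  1.66 -0.49  1.24 -0.97]
1 [0.5415, -0.312, 0.146] [-0.26  0.87  1.05  1.85 -0.91  1.   -0.65]
1 [0.58, 0, 0.36] [-0.87  0.41  1.02  1.77 -0.38  1.18 -1.28]
1 [0.58, 0, 0.21] [-0.78  0.6   0.93  1.92 -0.61  0.93 -1.09]
```

```bash
python3 - <<'E'
from h import *
o=down(TH,1)
env.reach([.5415,-.312,.36],o)
env.movel([.5415,-.312,.19],.25)
s=env.get_state();print(s["time"],s["tcp_pos"],s["force"],s["qpos"].round(2) if hasattr(s["qpos"],"round") else s["qpos"])
print(env.movel([.5415,-.312,.146],.08,stop_force=6))
env.grip(.0,60); env.dwell(.1)
s=env.get_state();print(s["time"],s["tcp_pos"],s["force"],s["opening"],s["gripper_force"])
p=s["tcp_pos"]; env.movel([p[0],p[1],p[2]+.02],.08)
env.dwell(.2); s=env.get_state();print(s["time"],s["tcp_pos"],s["force"],s["torque"],s["opening"],s["gripper_force"])
env.movel([.5415,-.312,.33],.2)
im,d,W=cloud("side"); cv2.imwrite("pics/side1.png",im)
print(env.get_state()["time"])
E
```

```text
4.525 [ 0.54203919 -0.31270765  0.19127062] [-0.00906853  0.23913924  0.34899549] [-0.19  0.7   0.9   1.82 -0.67  0.96 -0.84]
False
5.9167 [ 0.54193017 -0.31161522  0.14639784] [-0.62928386  2.73689502  4.97544674] 0.022924706334043803 60.48502027988434
6.525 [ 0.54166482 -0.31137776  0.16592982] [ 0.32543853  0.41409297 -6.03768448] [-0.01201043 -0.02053892 -0.02867218] 0.02278518847871278 59.095187187194824
7.5417
```

View pics/side1.png

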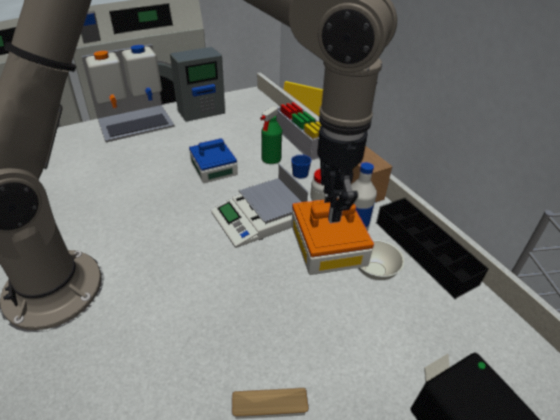

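The tub hangs level in the gripper with the bar centred (weight about 6 N). Next I carry it over and feel for the rail.

```bash
python3 - <<'E'
from h import *
o=down(YAW,1); a=np.radians(YAW); ux=np.array([np.cos(a),np.sin(a),0])
C=np.array([.582,.0005,0])
P=C-.010*ux
def S(t):
    s=env.get_state();print(t,round(s["time"],2),np.round(s["tcp_pos"],4),np.round(s["force"],2),np.round(s["torque"],2)); return s
env.movel(P+[0,0,.33],.2,rot=o)
env.movel(P+[0,0,.25],.15); env.movel(P+[0,0,.222],.06); env.dwell(.3); S("low")
hit=env.movel(P+[0,0,.222]+.020*ux,.015,stop_force=2.5); S(hit); env.dwell(.2); s=S("settled")
im,d,W=cloud("side"); cv2.imwrite("pics/s2.png",cv2.resize(im[130:280,190:390],None,fx=4,fy=4,interpolation=cv2.INTER_CUBIC))
E
```

```text
low 10.86 [5.721e-01 2.000e-04 2.222e-01] [-0.14  0.39 -5.79] [ 0.02 -0.03  0.06]
True 11.72 [0.5835 0.0008 0.2207] [-1.11 -0.24 -7.19] [-0.04  0.01  0.  ]
settled 11.92 [0.5827 0.0011 0.2199] [-0.35 -0.81 -5.93] [-0.01 -0.03 -0.  ]
```

View pics/s2.png

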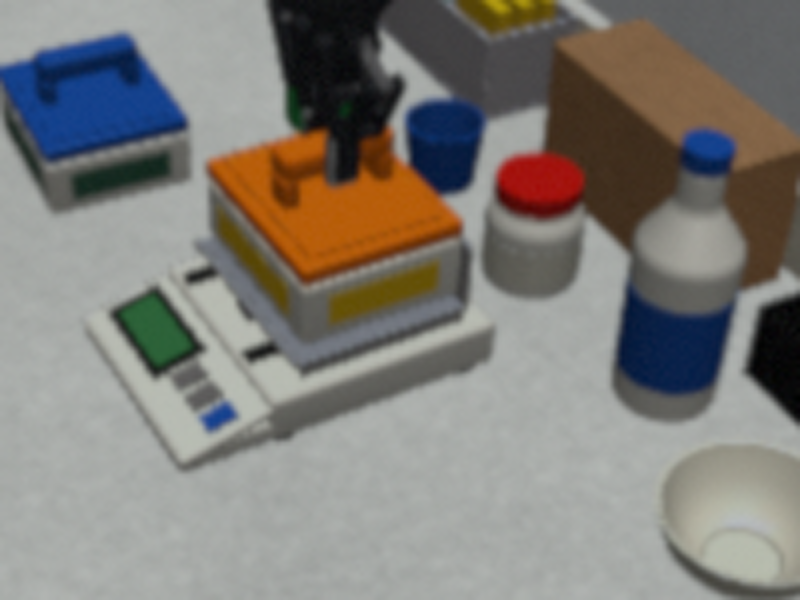

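A force change stopped it at x=0.5835, but it faded on settling. I'll confirm with small steps to get a force/displacement curve.

```bash
python3 - <<'E'
from h import *
a=np.radians(YAW); ux=np.array([np.cos(a),np.sin(a),0])
C=np.array([.582,.0005,.2225])
for d in(-.004,-.002,-.0,.001,.002,.003,.004,.005,.006):
    h=env.movel(C+d*ux,.02,stop_force=6); env.dwell(.2); F=[];
    for _ in range(4): env.dwell(.03); F.append(env.get_state()["force"])
    s=env.get_state(); F=np.mean(F,0); print(d,h,round(s["time"],2),np.round(s["tcp_pos"],4),F.round(2),np.round(s["torque"],3))
    if F[0]<-4: break
E
```

```text
-0.004 False 12.72 [5.780e-01 4.000e-04 2.225e-01] [-0.3   0.06 -5.25] [0.034 0.024 0.012]
-0.002 False 13.31 [5.800e-01 4.000e-04 2.225e-01] [-0.13 -0.15 -6.1 ] [-0.015 -0.03  -0.008]
-0.0 False 13.89 [5.820e-01 5.000e-04 2.225e-01] [-0.19 -0.12 -6.26] [-0.04  -0.027  0.004]
0.001 False 14.47 [5.830e-01 5.000e-04 2.225e-01] [ 0.38 -0.15 -5.9 ] [ 0.049 -0.021 -0.022]
0.002 False 15.06 [5.840e-01 5.000e-04 2.225e-01] [ 0.02 -0.2  -5.64] [-0.069 -0.01   0.015]
0.003 False 15.64 [5.848e-01 5.000e-04 2.224e-01] [-2.34 -0.67 -5.54] [-0.108  0.573  0.076]
0.004 False 16.23 [5.852e-01 5.000e-04 2.222e-01] [-4.9  -0.34 -4.01] [-0.126  1.238  0.082]
```

Real contact with the rail is at TCP x≈0.5844, matching the camera's prediction of 0.5845. I'll back off half the clearance and lower in steps.

```bash
python3 - <<'E'
from h import *
a=np.radians(YAW); ux=np.array([np.cos(a),np.sin(a),0])
C=np.array([.5844,.0005,0])-.00225*ux
def meas():
    env.dwell(.12); F=[]
    for _ in range(4): env.dwell(.025); F.append(env.get_state()["force"])
    return np.mean(F,0)
env.movel(C+[0,0,.2225],.02); env.movel(C+[0,0,.215],.02); F0=meas(); print(F0.round(2))
for z in np.arange(.2140,.2060,-.0010):
    h=env.movel(C+[0,0,z],.02,stop_force=8); F=meas(); s=env.get_state()
    print(round(z,4),h,round(s["time"],2),np.round(s["tcp_pos"],4),F.round(2),np.round(s["torque"],2))
    if h or F[2]-F0[2]>2.5: break
im,d,W=cloud("side"); cv2.imwrite("pics/s3.png",cv2.resize(im[130:280,190:390],None,fx=4,fy=4,interpolation=cv2.INTER_CUBIC))
E
```

```text
[-0.22  0.14 -6.  ]
0.214 False 17.77 [5.821e-01 4.000e-04 2.140e-01] [-0.15  0.33 -5.79] [-0.05 -0.01  0.03]
0.213 False 18.24 [5.822e-01 4.000e-04 2.130e-01] [-0.14 -0.   -5.64] [-0.02  0.02  0.06]
0.212 False 18.71 [5.822e-01 4.000e-04 2.120e-01] [ 0.08 -0.09 -6.16] [-0.02 -0.03  0.02]
0.211 False 19.18 [5.822e-01 4.000e-04 2.110e-01] [ 0.02 -0.53 -6.12] [ 0.02  0.05 -0.  ]
0.21 False 19.64 [5.822e-01 4.000e-04 2.101e-01] [-0.1   0.2  -4.36] [ 0.02 -0.04  0.05]
0.209 False 20.11 [5.822e-01 3.000e-04 2.091e-01] [-1.36 -0.11 -0.98] [ 0.05  0.19 -0.  ]
```

View pics/s3.png

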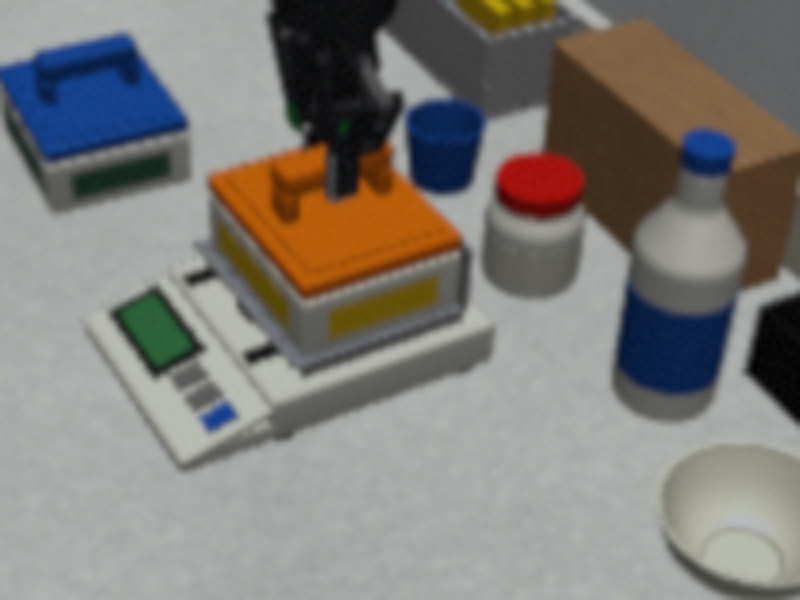

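It made contact at the height of the flat platter (0.2103, where the bead would have given 0.2134), and the platter carries about 5 of the 6 N. Releasing, then checking.

```bash
python3 - <<'E'
from h import *
env.grip(.055); env.dwell(.2)
s=env.get_state(); p=np.array(s["tcp_pos"]); print(s["opening"],np.round(s["force"],2))
env.movel(p+[0,0,.06],.08); env.movel(p+[0,0,.16],.25)
env.movel([.42,-.25,.37],.3); env.dwell(.3)
print(env.get_state()["time"])
for n in("side","top"):
    im,d,W=cloud(n); cv2.imwrite(f"pics/{n}4.png",cv2.resize(im[130:280,190:390] if n=="side" else im[140:260,170:310],None,fx=4,fy=4,interpolation=cv2.INTER_CUBIC))
    hsv=cv2.cvtColor(im,cv2.COLOR_BGR2HSV); m=(hsv[...,0]<20)&(hsv[...,1]>150)&(abs(W[...,0]-.58)<.1)&(abs(W[...,1])<.11)
    for lo,hi in((.115,.135),(.155,.172)):
        Q=W[m&(W[...,2]>lo)&(W[...,2]<hi)]
        if len(Q)<30: continue
        k=np.c_[Q[:,:2]-Q[:,:2].mean(0),np.ones(len(Q))]; f=np.linalg.lstsq(k,Q[:,2],rcond=None)[0]
        print(n,"z",np.median(Q[:,2]).round(4),"tilt deg",np.degrees(f[:2]).round(2),cv2.minAreaRect(Q[:,:2].astype(np.float32)*1000))
    t=W.reshape(-1,3); v=im.max(2).ravel(); R=t[(t[:,2]>.072)&(t[:,2]<.11)&(abs(t[:,1])<.09)&(t[:,0]>.635)&(t[:,0]<.66)]; print("rail",len(R),np.median(R[:,0]) if len(R) else 0)
E
```

```text
0.05499574015857792 [ 0.5   0.12 -0.02]
23.6583
side z 0.1226 tilt deg [1.1  2.15] ((581.8045654296875, -4.283195495605469), (114.93353271484375, 137.65005493164062), 3.7615787982940674)
rail 60 0.6461033470030931
top z 0.1229 tilt deg [-0.2   0.11] ((580.7455444335938, -0.8978042602539062), (115.74126434326172, 136.63656616210938), 1.5031579732894897)
top z 0.161 tilt deg [-0.26  2.48] ((580.177734375, -0.479339599609375), (77.22577667236328, 23.849639892578125), 1.6827623844146729)
rail 61 0.642207588495275
```

View pics/side4.png

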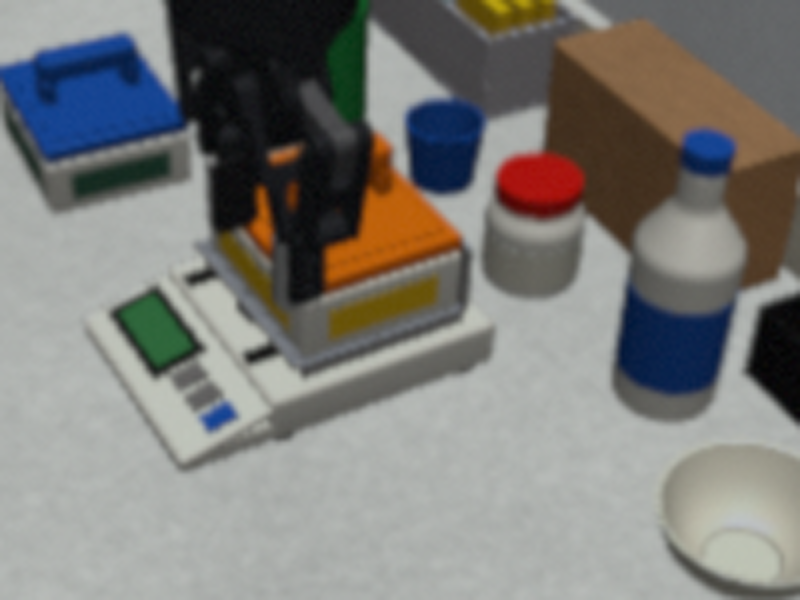

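View pics/top4.png

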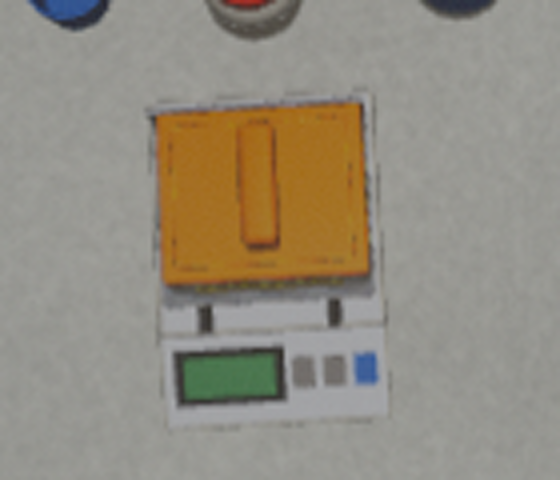

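The top view shows the tub square and level: lid at crop (262,190), yaw about 1.6° against the scale's 1.7°, tilt about 0.2°, and lid height 0.123 as expected for a seated tub. In the side view the gripper stands in front of part of the tub, but the edges I can see sit inside the platter and the bystanders haven't moved.

```bash
python3 -c "
from h import *
print(job.job_done())"
```

```text
the job is handed in; nothing more can be done
None
```

The orange-lidded tub is on the scale platter, square and flat between the front bead and the back rail; I let go and handed the job in at about 24 s of the 48 s allowed.

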